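Lock the vial into the shielded transfer case

TASK

Shut the vial into the grey transfer case: with the fingertips, push the case's sliding cover along its rails, away from the robot, until it is fully home. Then set the fingertips in the slot of the round fastener on the cover and turn it a quarter turn clockwise, all the way to its stop, so that the cover is locked. Leave the vial in its nest, and do not move, lift or knock over the things standing beside the case.

Things in the scene. Friction and masses are not known exactly. Their poses are not given: they have to be found in the camera images.
- case: grey open-topped case, fixed, 240 x 160 mm, 83 mm high to the top of the aluminium rails on its long sides (rail lips 128 mm apart). Origin: centre of its underside, on the worktop. Its x axis is the way the cover slides shut (away from the robot, turned up to 0.35 rad either way); y left, z up. Wire grips stand out 17 mm from the long sides, 45 mm up.
- cover (a joint): aluminium sliding cover, a 205 x 134 x 6 mm plate, upper face 75 mm above the worktop. Value in m: 0 fully home at its end stop; grows as it stands open toward the robot (case -x); starts at 0.05 to 0.085. About 3 N friction; stays where left. Carries a grey collar ring round the fastener, 112 mm across outside, 92 inside, rim 97 mm above the worktop.
- cam (a joint): round steel fastener in the collar, 87 mm across, turning about its upright axis; two cheeks with a slot between. Value in rad: 0 open, slot crosswise (along case y); grows clockwise from above to 1.57 at the stop, locked, slot in line with case x and the dark lines on the cover. Starts at 0 to 0.2. Friction 0.1 N m, no spring. Turned, its cam plate below holds the cover home.
- slot (a point): middle of the slot's floor, on the fastener's axis, 79 mm above the worktop; moves with the cover; 10 mm ahead of the case's origin (case x) when the cover is home. The slot is 30 mm wide, 18 mm deep (cheek tops at 97 mm), 87 mm long, right across the fastener. Site x points across the slot, y along it.
- vial: small glass vial with a cap, 22 mm across, 46 mm high, standing upright in a white nest block on the case floor at the far end, its top 60 mm above the worktop, below the cover. Origin: centre of its underside, 78 mm ahead of the case's origin. Stays where it is.
- lead_pig: grey lead vial pot with a knob lid, 50 mm across, 92 mm high, standing on the worktop left of the case; bystander. Origin: centre of its underside.
- timer: small white timer on its stand, 35 x 62 x 58 mm, on the worktop right of the case, toward its far end; bystander. Origin: centre of its underside.
- dropper_bottle: brown dropper bottle, 33 mm across, 102 mm high, on the worktop right of the case, toward the robot; bystander. Origin: centre of its underside.

How it is judged:
On the way, in this order (a step that is already met when the one before it is completed fails the run):
1. the cover is pushed home with the fastener still open (value of joint cover below 0.004 m and value of joint cam below 0.6 rad), for 0.1 s.
2. the fastener is turned to its stop (value of joint cam above 1.4 rad and value of joint cover below 0.004 m), for 0.2 s.
At the end, for the whole second after the job is handed in: The cover is within 4 mm of fully home, the fastener is turned at least 1.4 rad of its 1.57 rad quarter turn, the vial stands upright in its nest, and the three things beside the case still stand (all of step 2 and z of vial in the frame of case below 0.022 m and angle between vial's own z axis and vertical below 0.3 rad and angle between each of lead_pig, timer, dropper_bottle's own z axis and vertical below 0.2 rad and linear speed of vial below 0.02 m/s); the robot touches nothing.
It fails at once if the vial is lifted or taken out of its nest (z of vial in the frame of case above 0.03 m or distance of vial from where it was at the start of the episode above 0.03 m).
It fails at once if a thing beside the case is moved, lifted or knocked over (distance of any of lead_pig, timer, dropper_bottle from where it was at the start of the episode above 0.02 m or angle between any of lead_pig, timer, dropper_bottle's own z axis and vertical above 0.5 rad).
It also fails if it takes over 40 s, if anything falls off the work surface, if the arm or the gripper's body presses on something with over 40 N, if the wrist force passes 120 N, or if a joint passes its speed limit or range.

ROBOT

A 6-joint arm with a two-finger parallel gripper is mounted at the origin on a cart in front of the work surface, level with it; the furniture and walls round the work are solid. World frame = base frame: x ahead of the robot, y to its left, z up, the work surface at z = 0. Lengths are in m, angles in rad, forces in N, time in s.
With the tool pointing down it reaches from about 0.35 to 0.925 m from the base axis. Payload 6.4 kg.
Tool frame: the origin (TCP) lies at the very end of the fingers, on their centre line; the grasp point (between the pads) lies behind it (grasp_offset is the z of the grasp point in the tool frame, in m); z points along the fingers, y is the direction in which the jaws open and shut (so a half turn about z gives the same grasp; the last joint's range is limited). The gripper opens to 94 mm and grips with 3 to 60 N. Pads are 16 mm wide; open, the fingers measure 119 mm over their backs; the gripper's body (75 mm by 177 mm) begins 78 mm behind the grasp point.
Start: joints at [-1.298, 0.245, 1.558, -0, 1.339, -0.174], TCP at [0.281, -0.586, 0.205] pointing down, gripper open.
Joint ranges: [-3.13, 3.13], [-1.02, 2.26], [0.13, 2.54], [-0.95, 4.09], [0.21, 2.88], [-2.74, 2.74]. Speed limits (rad/s): [2.57, 2.57, 3.14, 3.14, 3.14, 3.14].

INTERFACE

Orientations are given as a 3x3 rotation matrix whose columns are the frame's x, y, z axes.
In Python, from rig import state, camera, close_job, boxes_of, grasp_offset gives the robot as it stands. The module is installed in compiled form; this text tells all that it offers.
- The arm moves only by the tool drive_tool, never from a script. Its argument "moves" is a list of rows, each a list of 5 numbers: the shift along the tool's x, y, z in mm, then the turn about the tool's z in rad, then the opening, from -1 (shut) to 1 (fully open). In form: [[tx, ty, tz, turn, fingers], ...]. A call has 1 to 20 rows; each row is the pose to reach, as a shift and turn from the pose commanded when the call began, along the tool's axes at that moment; what a row does not reach only later rows make up. A row lasts 1/12 s, in which the tool goes at most 41.7 mm and 7.16 degrees, less where a joint would pass 70% of its speed; a pose out of reach is approached as far as the arm can. A call with a gripper value outside its range is refused whole. The fingers move at their own pace and stop on an object; the grip force is fixed at half the most. Time passes only in rows, so rows that repeat a pose let the fingers close. It gives the time, the measured TCP pose, the force and the opening at its end, in the units of the state.
- state(): the state, without advancing time (a new reading comes with each control period).
- camera(name): name is "scene" or "top"; returns a dict with "image" (384x512x3 uint8, red, green, blue), "fx", "fy", "cx", "cy" (pixels), "world_from_camera" (4x4, takes a point from camera to world coordinates). Camera axes: x right, y up, looking along -z (the intrinsics and any distortion apply to the point x, -y, -z); pixel columns grow to the right and rows downward; lengths in m; the calibration is good to about 2 mm. A picture is of the moment at which its call begins. There is no depth.
- close_job(): hands the job in, once; it reports no verdict.
Trained networks look in a picture, given as the dict that the camera call returned (one of the last four; its "shot" number tells which), for a name from the list of things; names that differ only in an ending like _2 or _b are one class to them, and where a whole thing is asked for, a point or a joint stands for the part that bears it (a point fixed in the world has none). Each returns a list of dicts, best first, with "p" (0 to 1); they miss things now and then, are a little off and sometimes report something else, mostly with a low value. They report only what shows in the picture. A call takes as long as a camera call.
- boxes_of(picture, thing): "rect" ([centre column, centre row, width, height] in pixels, round what is visible of it).
The state is a dict: "time_s": time; "q": joint angles; "qvel": joint speeds; "joint_efforts": joint torques, N m; "tcp_pos": TCP position; "ee_rot": TCP orientation; "force": force on the tool from outside, world axes, zero at the start; "ft_torque": the same for the moment, N m; "opening": finger opening in m.
Only numpy, scipy, OpenCV 4.12 (cv2) and the standard library are available. Lean on these libraries where they do the work, as an engineer would, in place of code of your own. Each camera call takes 0.05 s, during which the arm holds its last target.

## Working session

There is one attempt and no reset: what is moved stays moved. The work goes in short steps, Python scripts to look and compute and a tool call to move; the robot and the scene stay as the last step left them, time stands still between calls to the robot, and variables do not carry over. Pictures are saved under pics/ and viewed, and the job is handed in when it is done.

Besides the shell and the picture viewer there is one more tool, called after "Emit:" as name(argument=value, ...) on one line, values as JSON. drive_tool: Moves the arm, as the interface text tells. Its arguments: {"type":"object","properties":{"moves":{"type":"array","items":{"type":"array","items":{"type":"number"}}}},"required":["moves"]}

```bash
mkdir -p pics; cat > h.py <<'E'
import numpy as np,cv2
from rig import state,camera,close_job,boxes_of,grasp_offset
def ray(c,u,v):
    T=np.array(c["world_from_camera"]);d=np.array([(u-c["cx"])/c["fx"],-(v-c["cy"])/c["fy"],-1]);
    return T[:3,3],T[:3,:3]@d
def atz(c,u,v,z):
    o,d=ray(c,u,v);return o+d*(z-o[2])/d[2]
def proj(c,p):
    T=np.array(c["world_from_camera"]);q=T[:3,:3].T@(np.array(p)-T[:3,3]);return np.array([c["cx"]+c["fx"]*q[0]/-q[2],c["cy"]+c["fy"]*q[1]/q[2]])
E
python3 - <<'E'
from h import *
s=state();print({k:np.round(v,3) for k,v in s.items()},grasp_offset)
for n in("top","scene"):
    c=camera(n);print(n,[k for k in c],c["fx"],c["cx"],c["cy"],np.round(c["world_from_camera"],3).tolist())
    cv2.imwrite(f"pics/{n}0.png",c["image"][:,:,::-1])
    for t in("case","cover","cam","slot","vial","lead_pig","timer","dropper_bottle"):
        b=boxes_of(c,t);print(t,[(np.round(x["rect"],1).tolist(),round(x["p"],2)) for x in b[:2]])
E
```

```text
{'time_s': np.float64(0.0), 'q': array([-1.298,  0.246,  1.559,  0.   ,  1.339, -0.174]), 'qvel': array([-0.   , -0.   , -0.001, -0.   ,  0.   ,  0.001]), 'joint_efforts': array([ 1.0000e-03, -4.1583e+01, -3.1460e+01,  6.8000e-02,  3.3000e-02,
       -0.0000e+00]), 'tcp_pos': array([ 0.281, -0.586,  0.204]), 'ee_rot': array([[ 0.902,  0.432, -0.001],
       [ 0.432, -0.902,  0.002],
       [ 0.   , -0.002, -1.   ]]), 'force': array([ 0.327, -0.534, -0.773]), 'ft_torque': array([0.002, 0.005, 0.036]), 'opening': np.float64(0.094)} -0.0188
top ['image', 'fx', 'fy', 'cx', 'cy', 'world_from_camera', 'shot'] 450.2242513878223 258.8717767600708 195.46033375055262 [[-0.001, 0.994, -0.11, 0.484], [-1.0, -0.001, 0.008, 0.072], [0.008, 0.11, 0.994, 0.955], [0.0, 0.0, 0.0, 1.0]]
case [([275.1, 226.8, 103.9, 157.9], 0.76)]
cover [([269.1, 245.3, 90.5, 117.4], 0.64)]
cam [([271.1, 237.3, 45.8, 42.4], 0.68)]
slot [([269.7, 239.0, 48.6, 45.0], 0.68)]
vial [([282.0, 181.2, 11.3, 11.8], 0.58), ([271.0, 238.8, 42.8, 45.1], 0.28)]
lead_pig [([198.1, 192.4, 26.7, 31.0], 0.9)]
timer [([351.0, 205.4, 35.6, 25.9], 0.82)]
dropper_bottle [([341.2, 263.0, 15.9, 17.6], 0.64)]
scene ['image', 'fx', 'fy', 'cx', 'cy', 'world_from_camera', 'shot'] 350.18209706413177 257.38355679499676 191.04184964156465 [[-0.676, 0.594, -0.437, 0.181], [-0.737, -0.543, 0.402, 0.424], [0.001, 0.593, 0.805, 0.799], [0.0, 0.0, 0.0, 1.0]]
case [([279.2, 200.6, 106.9, 100.4], 0.8)]
cover [([290.1, 210.6, 84.9, 82.3], 0.95), ([258.1, 176.6, 7.9, 6.1], 0.63)]
cam [([286.5, 200.6, 38.8, 29.6], 0.89), ([309.0, 166.1, 24.2, 17.1], 0.49)]
slot [([284.2, 201.4, 34.5, 35.0], 0.81)]
vial [([257.6, 175.2, 5.2, 7.4], 0.59)]
lead_pig [([216.6, 220.5, 22.2, 27.4], 0.55)]
timer [([309.5, 166.7, 20.2, 21.6], 0.85), ([284.2, 203.3, 40.0, 32.6], 0.34)]
dropper_bottle [([333.6, 192.2, 19.7, 33.1], 0.57)]
```

```bash
python3 - <<'E'
import cv2
a=cv2.imread("pics/top0.png")[130:330,160:400];cv2.imwrite("pics/topz.png",cv2.resize(a,(720,600),interpolation=cv2.INTER_CUBIC))
a=cv2.imread("pics/scene0.png")[120:280,190:380];cv2.imwrite("pics/scenez.png",cv2.resize(a,(712,600),interpolation=cv2.INTER_CUBIC))
E
```

```text
(no output)
```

View pics/topz.png

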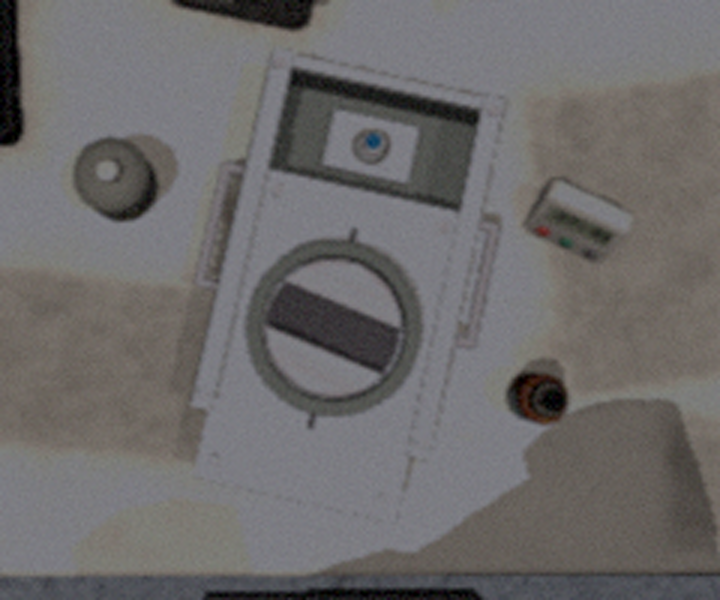

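View pics/scenez.png

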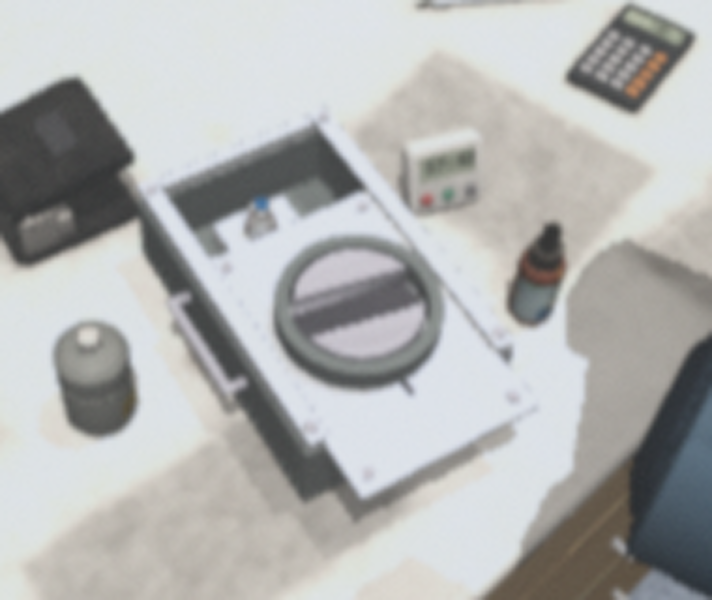

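```bash
python3 - <<'E'
from h import *
c=camera("top")
z=lambda u,v,h:atz(c,160+(u+.5)/3-.5,130+(v+.5)/3-.5,h)
C=z(334,328,.097);print("collar",C)
for n,a,b,h in(("ticks",(311,422),(352,235),.075),("railR",(422,460),(503,97),.083),("coverfar",(458,210),(272,168),.075),("covernear",(395,522),(196,476),.075),("railLfar",(503,97),(275,52),.083),("slotU",(398,332),(285,284),.097),("slotL",(384,372),(267,320),.079)):
    A,B=z(*a,h),z(*b,h);d=B-A;print(n,A.round(4),B.round(4),np.linalg.norm(d).round(4),np.arctan2(d[1],d[0]))
V=z(370,142,.06);print("vial",V, np.arctan2(*(V-C)[[1,0]]),np.linalg.norm((V-C)[:2]))
s=camera("scene")
print("collar in scene",proj(s,C), (proj(s,C)-[190,120])*3.75)
print("bott",z(545,397,.1),"pig",z(107,170,.092),"timer",z(585,200,.058))
E
```

```text
collar [0.49578721 0.04186685 0.097     ]
ticks [0.4359 0.0562 0.075 ] [0.5566 0.0291 0.075 ] 0.1237 -0.22094337597733626
railR [ 0.4123 -0.0143  0.083 ] [ 0.6466 -0.0701  0.083 ] 0.2408 -0.23404212456202791
coverfar [ 0.5729 -0.0405  0.075 ] [0.6008 0.0814 0.075 ] 0.125 1.346476926318575
covernear [0.3727 0.0027 0.075 ] [0.4018 0.1299 0.075 ] 0.1306 1.345319048826743
railLfar [ 0.6466 -0.0701  0.083 ] [0.6766 0.0794 0.083 ] 0.1524 1.3727217905799958
slotU [0.4932 0.0014 0.097 ] [0.5236 0.0728 0.097 ] 0.0776 1.1684402023229403
slotL [0.4678 0.0092 0.079 ] [0.5012 0.0845 0.079 ] 0.0824 1.1530234693387518
vial [0.62027006 0.01591416 0.06      ] -0.20553987298413592 0.12715943190299217
collar in scene [285.38421679 199.9167775 ] [357.69081296 299.68791561]
bott [ 0.45246974 -0.09025844  0.1       ] pig [0.59725262 0.1873383  0.092     ] timer [ 0.58131746 -0.12782458  0.058     ]
```

The cover is about 60 mm open, the case yaw is about -0.225 rad, and the slot direction is about 1.16 rad. In the top picture the collar centre is near (271, 239), and it agrees with the scene view. I'll move above the slot with the fingers set along it.

Emit:
drive_tool(moves=[[465, -474, 0, -2.285, -0.04], [465, -474, 0, -2.285, -0.04], [465, -474, 0, -2.285, -0.04], [465, -474, 0, -2.285, -0.04], [465, -474, 0, -2.285, -0.04], [465, -474, 0, -2.285, -0.04], [465, -474, 0, -2.285, -0.04], [465, -474, 0, -2.285, -0.04], [465, -474, 0, -2.285, -0.04], [465, -474, 0, -2.285, -0.04], [465, -474, 0, -2.285, -0.04], [465, -474, 0, -2.285, -0.04], [465, -474, 0, -2.285, -0.04], [465, -474, 0, -2.285, -0.04], [465, -474, 0, -2.285, -0.04], [465, -474, 0, -2.285, -0.04], [465, -474, 0, -2.285, -0.04], [465, -474, 0, -2.285, -0.04], [465, -474, 0, -2.285, -0.04], [465, -474, 0, -2.285, -0.04]])

```text
time_s: 2.67
tcp_pos: [0.4955, 0.0426, 0.2055]
ee_rot: [[-0.918, 0.397, 0.0], [0.397, 0.918, -0.0], [-0.0, 0.0, -1.0]]
force: [-0.3, 0.0, 0.2]
opening: 0.0448
```

Emit:
drive_tool(moves=[[0, 0, 40, 0, -0.04], [0, 0, 80, 0, -0.04], [0, 0, 85, 0, -0.04], [0, 0, 85, 0, -0.04]])

```text
time_s: 3.0
tcp_pos: [0.4932, 0.0423, 0.1182]
ee_rot: [[-0.917, 0.4, -0.006], [0.4, 0.917, 0.001], [0.006, -0.002, -1.0]]
force: [-0.5, -0.7, -0.4]
opening: 0.0453
```

```bash
python3 - <<'E'
from h import *
print(state()["tcp_pos"],state()["q"].round(2))
c=camera("scene");d=camera("top")
cv2.imwrite("pics/s1.png",cv2.resize(c["image"][130:250,220:350,::-1],(650,600),interpolation=3))
cv2.imwrite("pics/t1.png",cv2.resize(d["image"][160:300,200:350,::-1],(640,597),interpolation=3))
E
```

```text
[0.49319081 0.04229835 0.11816145] [-0.14 -0.02  2.01  0.    1.15 -1.3 ]
```

View pics/s1.png

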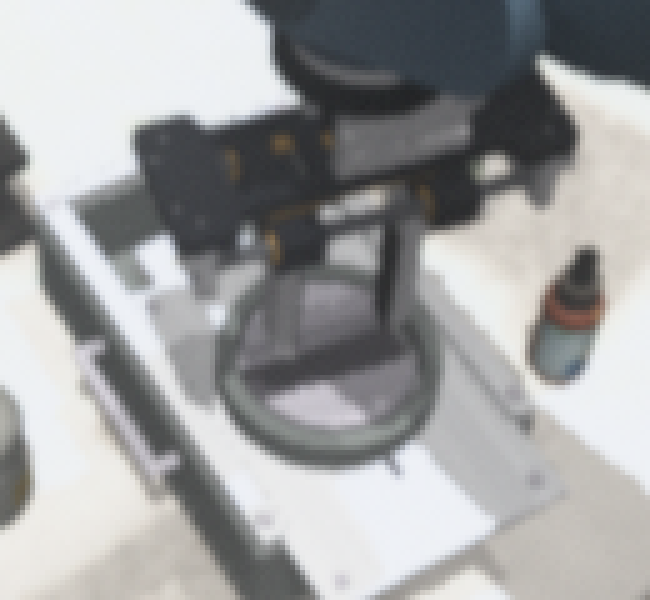

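View pics/t1.png

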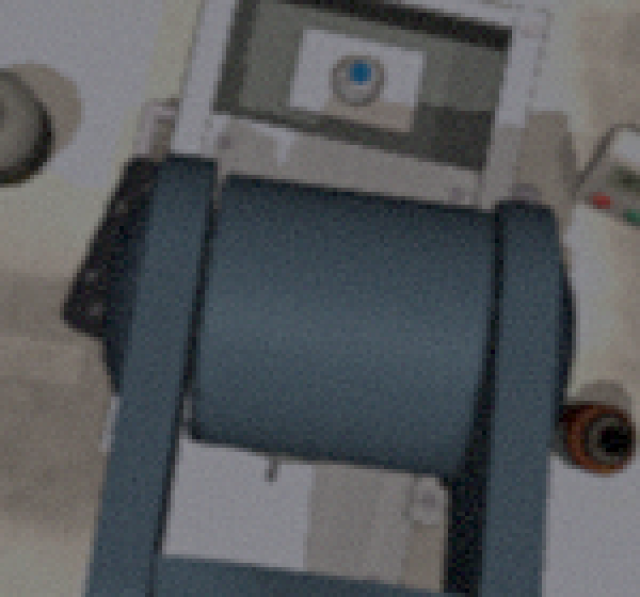

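Left: the fingers are over the slot and in line with it. I'll lower them into it.

Emit:
drive_tool(moves=[[0, 0, 8, 0, -0.04], [0, 0, 16, 0, -0.04], [0, 0, 24, 0, -0.04], [0, 0, 32, 0, -0.04], [0, 0, 35, 0, -0.04], [0, 0, 35, 0, -0.04]])

```text
time_s: 3.6
tcp_pos: [0.4945, 0.0423, 0.0842]
ee_rot: [[-0.917, 0.398, -0.002], [0.398, 0.917, 0.0], [0.002, -0.001, -1.0]]
force: [0.3, -0.7, -1.3]
opening: 0.045
```

```bash
python3 - <<'E'
from h import *
c=camera("scene");s=state();print(s["tcp_pos"],s["force"],s["ft_torque"])
cv2.imwrite("pics/s2.png",cv2.resize(c["image"][130:250,220:350,::-1],(650,600),interpolation=3))
E
```

```text
[0.49498527 0.04226366 0.08485372] [-0.4886673  -0.10713122 -0.16495253] [ 0.02999697 -0.15795099 -0.03037976]
```

View pics/s2.png

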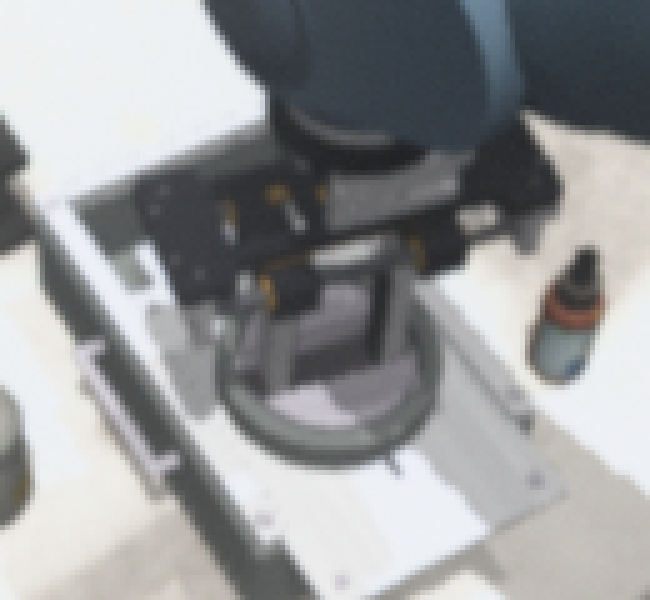

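Emit:
drive_tool(moves=[[-5, 1, 0, 0, -0.04], [-10, 2, 0, 0, -0.04], [-15, 3, 0, 0, -0.04], [-20, 4, 0, 0, -0.04], [-25, 4.5, 0, 0, -0.04], [-30, 5.5, 0, 0, -0.04], [-35, 6.5, 0, 0, -0.04], [-40, 7.5, 0, 0, -0.04], [-45, 8.5, 0, 0, -0.04], [-50, 9.5, 0, 0, -0.04], [-55, 10, 0, 0, -0.04], [-58, 10.7, 0, 0, -0.04], [-58, 10.7, 0, 0, -0.04]])

```text
time_s: 4.73
tcp_pos: [0.554, 0.0287, 0.0855]
ee_rot: [[-0.917, 0.399, 0.002], [0.399, 0.917, -0.0], [-0.002, 0.001, -1.0]]
force: [0.0, 0.5, -0.3]
opening: 0.0453
```

```bash
python3 - <<'E'
from h import *
c=camera("scene");s=state();print(s["tcp_pos"],s["force"],s["ft_torque"])
cv2.imwrite("pics/s3.png",cv2.resize(c["image"][120:240,210:340,::-1],(650,600),interpolation=3))
E
```

```text
[0.5539189  0.02865619 0.08562538] [ 0.96859829 -0.34539882 -0.5074678 ] [ 0.02871412 -0.18201489  0.02152005]
```

View pics/s3.png

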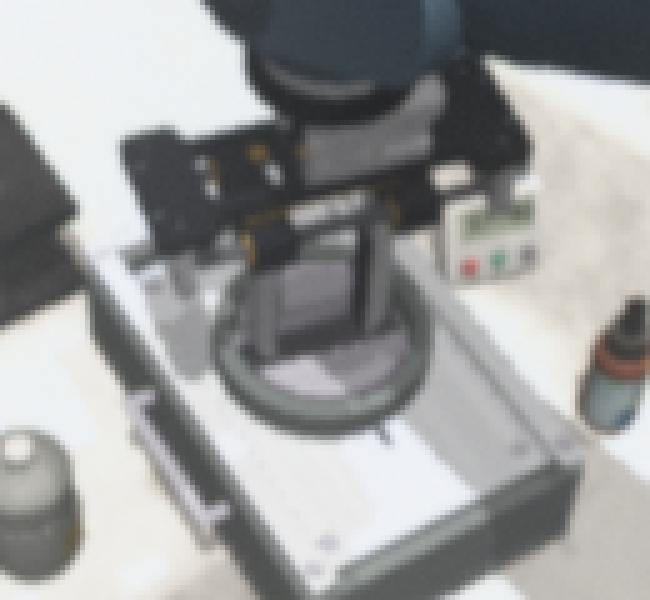

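Emit:
drive_tool(moves=[[-2, 0.4, 0, 0, -0.04], [-4, 0.7, 0, 0, -0.04], [-6, 1.1, 0, 0, -0.04], [-6, 1.1, 0, 0, -0.04]])

```text
time_s: 5.12
tcp_pos: [0.5592, 0.0274, 0.0856]
ee_rot: [[-0.917, 0.398, 0.001], [0.398, 0.917, -0.0], [-0.001, 0.0, -1.0]]
force: [-1.8, 1.0, 1.8]
opening: 0.045
```

Emit:
drive_tool(moves=[[-1.5, 0.3, 0, 0, -0.04], [-3, 0.6, 0, 0, -0.04], [-3, 0.6, 0, 0, -0.04]])

```text
time_s: 5.37
tcp_pos: [0.5615, 0.027, 0.0854]
ee_rot: [[-0.917, 0.398, -0.001], [0.398, 0.917, 0.0], [0.001, -0.0, -1.0]]
force: [-5.8, 1.2, 2.8]
opening: 0.0451
```

Emit:
drive_tool(moves=[[-1.5, 0.3, 0, 0, -0.04], [-3, 0.6, 0, 0, -0.04], [-3, 0.6, 0, 0, -0.04]])

```text
time_s: 5.62
tcp_pos: [0.5617, 0.027, 0.0852]
ee_rot: [[-0.917, 0.398, -0.009], [0.398, 0.917, 0.002], [0.009, -0.002, -1.0]]
force: [-14.8, 2.9, 11.4]
opening: 0.0452
```

Home stop felt: the TCP held at 0.5617 while the force rose to 15 N. I'll back off to the fastener axis and check.

Emit:
drive_tool(moves=[[4, 0, 0, 0, -0.04], [9, 0, 0, 0, -0.04], [9, 0, 0, 0, -0.04]])

```text
time_s: 5.87
tcp_pos: [0.5565, 0.0299, 0.0855]
ee_rot: [[-0.917, 0.398, 0.001], [0.398, 0.917, -0.0], [-0.001, 0.0, -1.0]]
force: [-0.3, 0.3, -0.8]
opening: 0.0452
```

```bash
python3 - <<'E'
from h import *
c=camera("scene");s=state();print(s["tcp_pos"],s["force"],s["ft_torque"])
cv2.imwrite("pics/s4.png",cv2.resize(c["image"][120:240,210:340,::-1],(650,600),interpolation=3))
E
```

```text
[0.55683407 0.02978181 0.08556824] [ 0.11809906 -0.53009353  0.50775959] [ 0.04198297 -0.08108832  0.00937399]
```

View pics/s4.png

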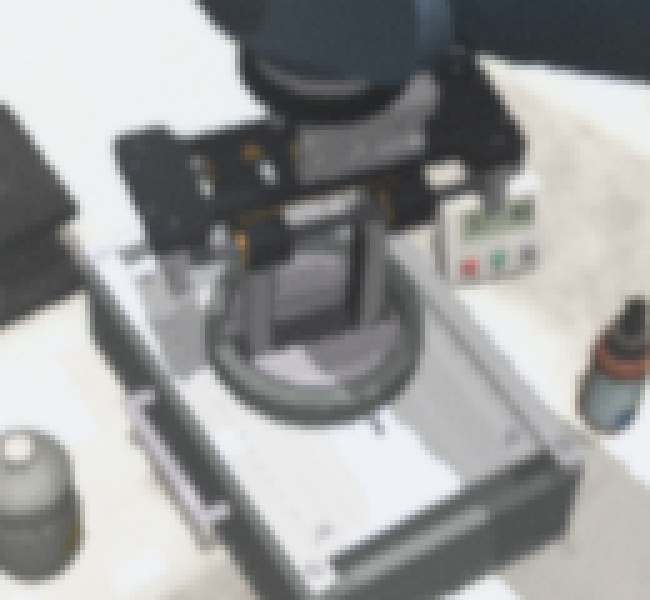

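Emit:
drive_tool(moves=[[0, 0, 0, 0.1, -0.04], [0, 0, 0, 0.2, -0.04], [0, 0, 0, 0.3, -0.04], [0, 0, 0, 0.4, -0.04], [0, 0, 0, 0.5, -0.04], [0, 0, 0, 0.6, -0.04], [0, 0, 0, 0.7, -0.04], [0, 0, 0, 0.8, -0.04], [0, 0, 0, 0.9, -0.04], [0, 0, 0, 1.0, -0.04], [0, 0, 0, 1.1, -0.04], [0, 0, 0, 1.2, -0.04], [0, 0, 0, 1.3, -0.04], [0, 0, 0, 1.3, -0.04]])

```text
time_s: 7.08
tcp_pos: [0.5581, 0.0282, 0.0859]
ee_rot: [[0.141, 0.99, 0.004], [0.99, -0.141, -0.003], [-0.002, 0.004, -1.0]]
force: [2.3, -4.0, -1.7]
opening: 0.0451
```

```bash
python3 - <<'E'
from h import *
c=camera("scene");s=state();print(s["tcp_pos"],s["force"],s["ft_torque"])
cv2.imwrite("pics/s5.png",cv2.resize(c["image"][120:240,210:340,::-1],(650,600),interpolation=3))
E
```

```text
[0.55799708 0.02840122 0.08588011] [ 1.51752408 -4.8353262  -1.17459399] [-0.93940854 -0.5247441   0.06225433]
```

View pics/s5.png

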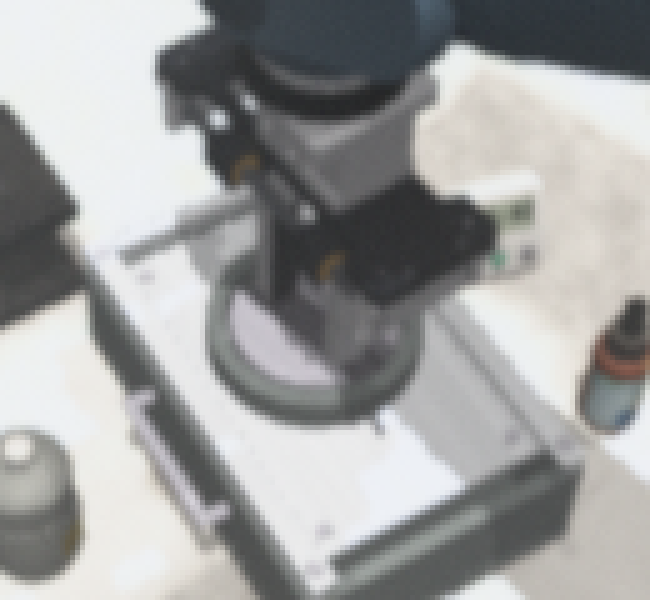

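Emit:
drive_tool(moves=[[0, 0, 0, 0.07, -0.04], [0, 0, 0, 0.14, -0.04], [0, 0, 0, 0.21, -0.04], [0, 0, 0, 0.21, -0.04]])

```text
time_s: 7.47
tcp_pos: [0.5577, 0.0282, 0.0858]
ee_rot: [[0.343, 0.939, 0.003], [0.939, -0.343, -0.003], [-0.002, 0.003, -1.0]]
force: [1.7, -6.1, -1.2]
opening: 0.0449
```

```bash
python3 - <<'E'
from h import *
s=state();print(s["tcp_pos"],s["force"],s["ft_torque"],s["joint_efforts"],s["q"])
E
```

```text
[0.55765066 0.02823761 0.08582074] [ 1.71449999 -6.07150404 -1.17892817] [-1.10404177 -0.41561106  0.12437674] [  2.851886   -35.13763189 -26.80043936   1.29800007   0.74967926
   0.55415707] [-0.15111908  0.17269369  1.8777294  -0.00295479  1.08819181  0.20032007]
```

Emit:
drive_tool(moves=[[0, 0, 0, 0.05, -0.04], [0, 0, 0, 0.1, -0.04], [0, 0, 0, 0.1, -0.04]])

```text
time_s: 7.72
tcp_pos: [0.5572, 0.0273, 0.0858]
ee_rot: [[0.43, 0.903, 0.001], [0.903, -0.43, -0.006], [-0.005, 0.004, -1.0]]
force: [-0.0, -8.2, -0.8]
opening: 0.0453
```

```bash
python3 - <<'E'
from h import *
s=state();print(s["tcp_pos"],s["force"],s["ft_torque"],s["joint_efforts"],s["q"])
E
```

```text
[0.557153   0.02733032 0.08576804] [-0.01477208 -8.20487323 -0.81637021] [-1.67975943 -0.08958914  1.42736663] [  3.34435746 -34.89582181 -27.08664      2.76676722   0.40832508
   1.74952827] [-0.15126455  0.17256964  1.87798995 -0.00654929  1.08904927  0.29598358]
```

Torque has jumped to 1.4 N m, so the fastener is at its stop. I'll give it a little more, unwind the play, lift out and look.

Emit:
drive_tool(moves=[[0, 0, 0, 0.03, -0.04], [0, 0, 0, 0.03, -0.04], [0, 0, 0, 0.03, -0.04], [0, 0, 0, -0.05, -0.04], [0, 0, 0, -0.14, -0.04], [0, 0, 0, -0.19, -0.04], [0, 0, 0, -0.19, -0.04], [0, 0, -10, -0.19, -0.04], [0, 0, -20, -0.19, -0.04], [0, 0, -30, -0.19, -0.04], [0, 0, -60, -0.19, -0.04], [0, 0, -100, -0.19, -0.04], [0, 0, -120, -0.19, -0.04], [0, 0, -120, -0.19, -0.04]])

```text
time_s: 8.88
tcp_pos: [0.5602, 0.0294, 0.2133]
ee_rot: [[0.256, 0.967, 0.013], [0.967, -0.256, -0.002], [0.002, 0.013, -1.0]]
force: [0.7, 0.5, -0.2]
opening: 0.0453
```

```bash
python3 - <<'E'
from h import *
c=camera("scene");s=state();print(s["tcp_pos"],s["force"],s["ft_torque"])
cv2.imwrite("pics/s6.png",cv2.resize(c["image"][120:240,210:340,::-1],(650,600),interpolation=3))
E
```

```text
[0.5587355  0.02958776 0.2100231 ] [ 0.26364165 -0.47967619 -0.53339083] [-0.05413517 -0.05598899 -0.07594589]
```

View pics/s6.png

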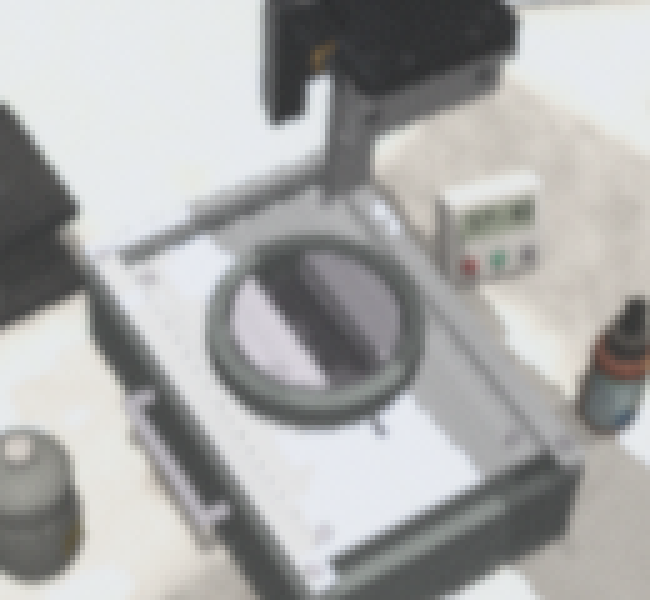

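The slot (from about (275,258) to (365,375) in the zoom) now points at the tick mark at (379,425). Next I'll measure the angle and the cover position by projecting the expected geometry.

```bash
python3 - <<'E'
from h import *
c=camera("scene");im=cv2.resize(c["image"][120:240,210:340,::-1],(650,600),interpolation=3).copy()
A=np.array([.5545,.0295]);
y=-.225;u=np.array([np.cos(y),np.sin(y)]);v=np.array([-u[1],u[0]])
P=lambda xy,h:tuple(int(t) for t in (proj(c,[*xy,h])-[210,120]+.5)*5)
for a,col in((0,(0,200,0)),(.17,(0,0,255))):
    uu=np.array([np.cos(y+a),np.sin(y+a)]);vv=np.array([-uu[1],uu[0]])
    for s in(-1,1):
        cv2.line(im,P(A+vv*.015*s-uu*.041,.097),P(A+vv*.015*s+uu*.041,.097),col,1)
pts=np.array([P(A+.056*np.array([np.cos(t),np.sin(t)]),.097) for t in np.linspace(0,6.28,60)]);cv2.polylines(im,[pts],True,(255,0,0),1)
cv2.imwrite("pics/s7.png",im)
E
```

```text
(no output)
```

View pics/s7.png

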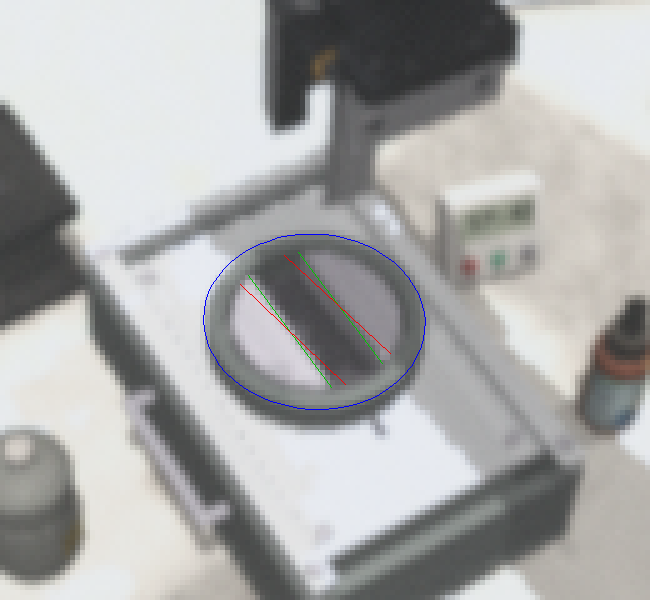

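The green line (locked position) and the home collar circle both match the picture. I'm handing in.

```bash
python3 - <<'E'
from h import *
print(state()["qvel"].round(3));print(close_job())
E
```

```text
[-0.001  0.033  0.049  0.001 -0.003 -0.002]
the job is handed in; nothing more can be done
None
```

The cover is fully home and the fastener is turned to its stop, so the case is locked. I handed the job in at about 9 s; it reports no verdict.

- **Cover:** I set the fingertips in the slot and pushed the cover about 60 mm along its rails. At the end stop the TCP held still while the force rose to about 15 N.
- **Fastener:** I backed the fingers off to its axis and turned it clockwise. The wrist torque jumped from 0.1 to 1.4 N m at the stop. I then unwound the play and lifted clear.
- **Last picture:** The slot lies along the projected locked direction and clearly off the line drawn 0.17 rad short of it. The collar matches its home position to within a few mm.
- **Bystanders:** The pot, timer and dropper bottle stand where they were, judged by eye in the scene pictures.
- **Not checked:** The vial is hidden under the closed cover, so I could not see it at the end. Nothing reached into the case. The arm was still drifting slightly in free air at hand-in, up to 0.05 rad/s.

No check failed or disagreed.

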